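# Clear the spill mat and open the safety-capped bottle

## Robot

A 6-joint arm with a two-finger parallel gripper is mounted at the origin on the work surface. World frame = base frame: x ahead of the robot, y to its left, z up, the work surface at z = 0. Lengths are in mm, angles in rad, forces in N, time in s.
With the tool pointing down it reaches from about 350 to 775 mm from the base axis. Payload 7.3 kg.
Tool frame: the origin (TCP) lies between the finger pads; the fingertips stand 8 mm ahead of it and the grasp point (between the pads) lies 11 mm behind it; y points along the fingers, z is the direction in which the jaws open and shut, and the axes are right-handed (so a half turn about y gives the same grasp; the last joint's range is limited). The gripper opens to 92 mm and grips with 3 to 60 N. Pads are 19 mm wide; open, the fingers measure 130 mm over their backs; the gripper's body (75 mm by 190 mm) begins 47 mm behind the grasp point.
Start: joints at [-1.375, 0.342, 1.524, -0, 1.275, -0.146], TCP at [175.994, -494.641, 234.741] pointing down, gripper open.
Joint ranges: [-2.53, 2.53], [-0.77, 2.02], [0.04, 2.7], [-1, 4.14], [0.28, 2.66], [-3.11, 3.11]. Speed limits (rad/s): [2.57, 2.57, 3.14, 3.14, 3.14, 3.14].

## Interface

Orientations are given as [roll, pitch, yaw] about the fixed x, y, z axes, in that order (R = Rz(yaw) Ry(pitch) Rx(roll)).
In Python, from plant import bot, vision, job gives the robot as it stands. The module is installed in compiled form; this text tells all that it offers.
- The arm moves only by the tool arm_command, never from a script. Its argument "deltas" is a list of rows, each a list of 4 numbers: the shift along the tool's x, y, z in m, then the turn about the tool's y in degrees. In form: [[x, y, z, twist], ...]. A call has 1 to 5 rows; each row shifts and turns the commanded pose from where the row before left it, along the tool's axes as they then stand; what a row does not reach is not made up. A row lasts 1/10 s, in which the tool goes at most 50 mm and 8.59 degrees, less where a joint would pass 70% of its speed; a pose out of reach is approached as far as the arm can. A call is refused whole if a number of a shift passes 0.05 or a number of a turn 8.59, either way. A call with a gripper value outside its range is refused whole. "claw" is the closure in counts, from 0 (fully open) to 255 (shut), set as the call begins (left out, the last holds). The fingers move at their own pace and stop on an object; the grip force is fixed at half the most. Time passes only in rows, so rows that do not move let the fingers close. It gives the time, the measured TCP pose, the force and the opening at its end, in the units of the state.
- bot.get_obs(): the state, without advancing time (a new reading comes with each control period).
- vision.capture(name): name is "scene" or "side" or "wrist"; returns a dict with "img" (400x640x3 uint8, red, green, blue), "camera_matrix" (3x3 intrinsics, pixels), "dist_coeffs" ([k1, k2, p1, p2, k3] as OpenCV has them; the pictures are not rectified), "world_to_cam" (4x4, takes a point from world to camera coordinates); the wrist camera has in their place "mount" (4x4, takes a point from camera to tool coordinates, whose origin is the TCP and whose axes are the tool frame's). Camera axes: x right, y down, z forward; pixel columns grow to the right and rows downward; lengths in mm; the calibration is good to about 2 mm. A picture is of the moment at which its call begins: read the wrist's pose just before it. There is no depth.
- job.close_job(): hands the job in, once; it reports no verdict.
Trained networks look in a picture, given as the dict that the camera call returned (one of the last four; its "shot" number tells which), for a name from the list of things; names that differ only in an ending like _2 or _b are one class to them, and where a whole thing is asked for, a point or a joint stands for the part that bears it (a point fixed in the world has none). Each returns a list of dicts, best first, with "confidence" (0 to 1); they miss things now and then, are a little off and sometimes report something else, mostly with a low value. They report only what shows in the picture. A call takes as long as a camera call.
- vision.find_in(picture, name): "xyz" ([x, y, z] in mm, in the coordinates of the camera as it stood for that picture, good to about 4 mm: the middle of the surface that is visible of it).
- vision.regions_of(picture, name): "mask" (400x640 bool, what is visible of it).
The state is a dict: "time": time; "joint_positions": joint angles; "dq": joint speeds; "tau": joint torques, N m; "tool_pos": TCP position; "tcp_rot": TCP orientation; "contact_force": force on the tool from outside, world axes, zero at the start; "moment": the same for the moment, N m; "grip_width": finger opening in mm.
Only numpy, scipy, OpenCV 4.12 (cv2) and the standard library are available. Lean on these libraries where they do the work, as an engineer would, in place of code of your own. Each camera call takes 0.05 s, during which the arm holds its last target. There are 200 camera calls.

## Task

Clear the black spill mat beside the bottle: stack the two closed screw cartons lying on it, in either order, squarely on the carton that stands alone on the bench, so that the three make one straight column. Then open the bottle: press its red push-and-turn safety cap down against the spring, keep it pressed while turning it anticlockwise (seen from above) about a sixth of a turn, and lift it off straight up by about 8 cm. Finish while still holding the cap there, upright and still above the bottle, and leave all the other things on the bench, the bottom carton included, where they are.

Things in the scene. Friction and masses are not known exactly. Their poses are not given: they have to be found in the camera images.
- carton_a_center (a point): closed cardboard carton of screws, 54 mm (x) by 80 mm (y) by 40 mm high, 0.2 to 0.45 kg, tan tape band across its middle, green label patches; the point is its centre, 20 mm above its underside; x axis across the 54 mm width (the way to grip it), z up. Starts lying flat on the black spill mat (4 mm thick).
- carton_b_center (a point): closed cardboard carton of screws, 54 mm (x) by 80 mm (y) by 40 mm high, 0.2 to 0.45 kg, tan tape band across its middle, blue label patches; the point is its centre, 20 mm above its underside; x axis across the 54 mm width (the way to grip it), z up. Starts lying flat on the black spill mat (4 mm thick).
- base_carton_center (a point): the bottom of the column: a like closed carton with white labels, 54 mm (x) by 80 mm (y) by 40 mm high, about 0.7 kg, standing alone on the bare bench; the point is its centre, 20 mm above its underside; axes as for the other cartons
- bottle: white round bottle, yellow band, clamped upright and immovable on a black spill mat, one fixed piece with it. Origin on the bottle's axis at bench level, z up. Mat 4 mm thick, from 70 mm on the -y side to 360 mm on the +y side, 110 mm either way in x. The shoulder slopes in from 84 mm diameter at 80 mm height to 34 mm at 100 mm; the cap covers the neck above
- cap_center (a point): centre of the red, ribbed, round push-and-turn safety cap with a white arrow on top: 56 mm in diameter, 34 mm high, 60 g. The point is on its upright axis, 17 mm below its top and above its lower rim, 133.5 mm above the bench when closed. Grip it across any diameter. Its top 14 mm are solid, below is a 3 mm skirt
- cap: the same cap; origin on its axis at its lower rim. A separate piece, held by three hidden lugs: it cannot be pulled off or turned more than a few degrees unless pressed down at least 4 mm. Kept pressed and turned anticlockwise seen from above, it is free to lift straight off from 35 to 85 degrees of turn (60 is the middle); a hard stop ends the turn at about 88 degrees
- plunger (a joint): hidden spring plunger in the bottle neck, which the cap pushes down: 0 with the cap at rest, up to 0.007 m (hard stop) with the cap pressed fully down; resists with 6 N at first, 13 N at the full 7 mm
- tape_roll: bystander: yellow ring-shaped tape roll, 90 mm across, 24 mm high; origin centre of its underside
- grease_tin: bystander: low round tin with a green label, 72 mm across, 45 mm high; origin centre of its underside
- spray_can: bystander: spray can with an orange label, 60 mm across, 130 mm high; origin centre of its underside
- wrench: bystander: steel wrench lying flat near the robot's right, about 0.2 m long; origin on its underside
- big_bolt: bystander: large steel hex bolt standing on its head, 34 mm across, 55 mm high; origin centre of its underside
- washer: bystander: big flat steel washer, 48 mm across, 6 mm high; origin centre of its underside
- carton_a: the green-labelled carton; origin centre of its underside
- carton_b: the blue-labelled carton; origin centre of its underside

How it is judged:
By the outcome, as a careful person would: the job done as asked, in the order asked, and still so for the second after the job is handed in, while the arm keeps its last pose, push and grip.
It also fails if it takes over 72 s, if anything falls off the work surface, if the arm or the gripper's body presses on something with over 40 N, if the wrist force passes 120 N, or if a joint passes its speed limit or range.

## Working session

There is one attempt and no reset: what is moved stays moved. The work goes in short steps, Python scripts to look and compute and a tool call to move; the robot and the scene stay as the last step left them, time stands still between calls to the robot, and variables do not carry over. Pictures are saved under pics/ and viewed, about 8 in all and at most 12, crops included, and the job is handed in when it is done.

Besides the shell and the picture viewer there is one more tool, called in YAML: its name, and indented under it one key for each argument. arm_command: Moves the arm, as the interface text tells. Its arguments: {"type":"object","properties":{"deltas":{"type":"array","items":{"type":"array","items":{"type":"number"}}},"claw":{"type":"number"}},"required":["deltas"]}

```bash
mkdir -p pics; cat > h.py <<'E'
import numpy as np, cv2
from plant import bot, vision, job
from scipy.spatial.transform import Rotation as R
def T_tool(o):
    T=np.eye(4); T[:3,:3]=R.from_euler('xyz',o['tcp_rot']).as_matrix(); T[:3,3]=o['tool_pos']; return T
def shot(name):
    o=bot.get_obs(); p=vision.capture(name)
    p['c2w']=T_tool(o)@p['mount'] if name=='wrist' else np.linalg.inv(p['world_to_cam'])
    return p
def find(p,n):
    return [(round(d['confidence'],2),(p['c2w']@np.r_[d['xyz'],1])[:3].round(1).tolist()) for d in vision.find_in(p,n)]
def plane(p,uv,z):
    uv=np.asarray(uv,float).reshape(-1,1,2)
    n=cv2.undistortPoints(uv,p['camera_matrix'],np.array(p['dist_coeffs'])).reshape(-1,2)
    d=np.c_[n,np.ones(len(n))]@p['c2w'][:3,:3].T; c=p['c2w'][:3,3]
    return (c+d*((z-c[2])/d[:,2])[:,None])[:,:2]
def save(p,f): cv2.imwrite('pics/'+f,p['img'][:,:,::-1])
E
python3 - <<'E'
from h import *
o=bot.get_obs(); print(o['tcp_rot'],o['contact_force'],o['grip_width']); print(T_tool(o).round(3))
for c in ['scene','side']:
    p=shot(c); save(p,c+'0.png'); print(c,p['c2w'][:3,3])
    for n in ['carton_a_center','carton_b_center','base_carton_center','carton_a','bottle','cap_center','tape_roll','grease_tin','spray_can','wrench','big_bolt','washer']:
        print(n,find(p,n))
E
python3 -c "
import cv2,numpy as np
a=cv2.imread('pics/scene0.png');b=cv2.imread('pics/side0.png')
cv2.imwrite('pics/both.png',cv2.resize(np.vstack([a,b]),(480,600)))"
```

```text
[-1.57232861e+00  2.43139350e-04 -2.79975711e+00] [-0.37038549  0.12675878 -1.04527485] 91.94231893559922
[[-9.42000e-01 -0.00000e+00  3.35000e-01  1.75929e+02]
 [-3.35000e-01  2.00000e-03 -9.42000e-01 -4.94213e+02]
 [-0.00000e+00 -1.00000e+00 -2.00000e-03  2.34049e+02]
 [ 0.00000e+00  0.00000e+00  0.00000e+00  1.00000e+00]]
scene [1084.73489473  390.94490604  962.31018923]
carton_a_center [(0.85, [600.5, -40.9, 44.9]), (0.21, [591.3, 70.2, 45.9])]
carton_b_center [(0.97, [588.0, 69.9, 45.5]), (0.2, [359.4, 146.9, 21.1])]
base_carton_center [(0.71, [567.5, 314.3, 41.4])]
carton_a [(0.75, [591.1, 65.1, 43.2]), (0.63, [602.8, -41.5, 42.2])]
bottle [(0.68, [588.9, -53.8, 2.4])]
cap_center [(0.62, [557.4, -198.7, 148.4]), (0.4, [592.0, 65.5, 43.7])]
tape_roll [(0.75, [748.5, 1.5, 20.5])]
grease_tin []
spray_can [(0.97, [700.3, -383.3, 94.1])]
wrench [(0.69, [345.5, -331.4, 4.8])]
big_bolt [(0.62, [361.4, 144.6, 21.0]), (0.46, [565.8, 316.4, 43.2]), (0.43, [555.9, -197.1, 150.5])]
washer [(0.69, [711.4, 346.6, 6.1])]
side [ 65.03057858 627.89443945 757.19027468]
carton_a_center [(0.67, [579.3, -39.3, 45.3])]
carton_b_center [(0.66, [567.5, 71.1, 45.0])]
base_carton_center [(0.56, [537.0, 323.9, 43.9])]
carton_a [(0.71, [585.6, -37.8, 50.6]), (0.7, [570.5, 72.9, 44.0]), (0.6, [543.2, -198.4, 148.7])]
bottle [(0.91, [536.2, -54.4, 3.4]), (0.49, [572.8, 69.3, 44.0])]
cap_center [(0.66, [545.5, -197.0, 147.0])]
tape_roll [(0.86, [754.9, 11.1, 18.3])]
grease_tin [(0.66, [749.5, 180.6, 37.2]), (0.64, [570.5, 71.2, 47.1])]
spray_can [(0.88, [676.5, -381.9, 93.6])]
wrench [(0.59, [374.3, -372.8, 3.3])]
big_bolt [(0.5, [347.3, 155.2, 25.6])]
washer [(0.6, [702.3, 348.6, 6.6])]
```

View pics/scene0.png

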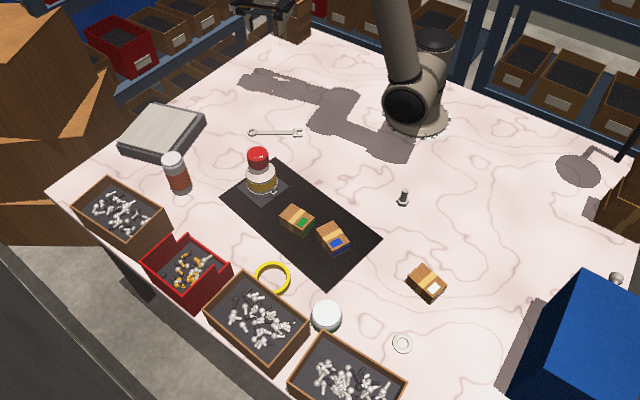

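The scene view shows the bottle cap at (258,158), green carton at (297,218), blue at (333,237) and the base carton at (427,282), which agrees with the networks. I'll go above the mat for a close look.

arm_command:
  deltas:
    - [-0.039,-0.006,-0.024,0]
    - [-0.039,-0.006,-0.024,0]
    - [-0.039,-0.006,-0.024,0]
    - [-0.039,-0.006,-0.024,0]
    - [-0.039,-0.006,-0.024,0]

```text
time: 1.8
tool_pos: [320.3, -314.7, 265.1]
tcp_rot: [-1.57, 0.0, -2.8]
contact_force: [0.4, -0.2, -0.6]
grip_width: 92.2
```

arm_command:
  deltas:
    - [-0.039,-0.006,-0.024,0]
    - [-0.039,-0.006,-0.024,0]
    - [-0.039,-0.006,-0.024,0]
    - [-0.039,-0.006,-0.024,0]
    - [-0.039,-0.006,-0.024,0]

```text
time: 2.3
tool_pos: [463.9, -136.1, 295.2]
tcp_rot: [-1.57, 0.0, -2.8]
contact_force: [1.4, -0.4, 0.8]
grip_width: 91.9
```

arm_command:
  deltas:
    - [-0.039,-0.006,-0.024,0]
    - [-0.039,-0.006,-0.024,0]
    - [-0.039,-0.006,-0.024,0]
    - [0,0,0,0]
    - [0,0,0,0]

```text
time: 2.8
tool_pos: [549.3, -29.9, 312.3]
tcp_rot: [-1.571, -0.001, -2.798]
contact_force: [0.0, -0.9, 0.6]
grip_width: 91.4
```

```bash
python3 - <<'E'
from h import *
o=bot.get_obs(); print(o['tool_pos'],o['tcp_rot'],o['time'])
p=shot('wrist'); save(p,'w1.png'); print(p['mount'].round(3))
for n in ['carton_a_center','carton_b_center']: 
    print(n,find(p,n))
    for r in vision.regions_of(p,n): print(r['confidence'],r['mask'].sum(),cv2.minAreaRect(np.argwhere(r['mask'])[:,::-1].astype(np.float32)))
E
```

```text
[549.25558018 -29.93728424 312.26906931] [-1.57077068e+00 -8.51720916e-04 -2.79751862e+00] 2.8
[[ 1.00000e-03  9.54000e-01  2.99000e-01 -8.19450e+01]
 [ 0.00000e+00 -2.99000e-01  9.54000e-01 -1.50333e+02]
 [ 1.00000e+00 -1.00000e-03 -1.00000e-03 -2.62000e-01]
 [ 0.00000e+00  0.00000e+00  0.00000e+00  1.00000e+00]]
carton_a_center [(0.72, [593.5, -45.9, 44.1])]
0.68 2302 ((343.3793029785156, 142.55172729492188), (58.30833435058594, 40.85297393798828), 21.801406860351562)
carton_b_center [(0.66, [591.1, 61.2, 44.3])]
0.77 2538 ((266.5882568359375, 119.14706420898438), (61.60824966430664, 42.626834869384766), 40.60129928588867)
0.55 33788 ((342.14300537109375, 147.34800720214844), (290.49298095703125, 153.0434112548828), 27.299575805664062)
```

View pics/w1.png

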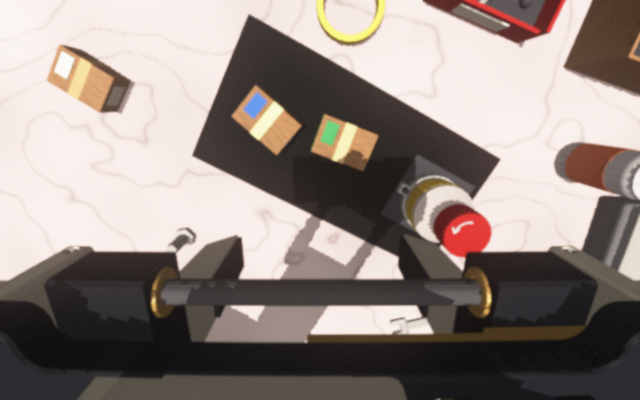

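The wrist view shows blue at (266,119), green at (344,142), base at (88,78) and the cap at (466,232). All of these are clear of obstruction.

```bash
cat >> h.py <<'E'
def rect(p,n,z,**k):
    out=[]
    for r in vision.regions_of(p,n):
        c=max(cv2.findContours(r['mask'].astype(np.uint8),0,1)[0],key=cv2.contourArea).reshape(-1,2)
        q=plane(p,c,z).astype(np.float32); (x,y),(w,h),_=cv2.minAreaRect(q)
        b=cv2.boxPoints(cv2.minAreaRect(q)); e=[b[1]-b[0],b[2]-b[1]]; e=max(e,key=np.linalg.norm)
        out.append((round(r['confidence'],2),round(x,1),round(y,1),'size',round(w,1),round(h,1),'long-axis yaw',round(np.degrees(np.arctan2(e[1],e[0]))%180,1)))
    return out
E
python3 - <<'E'
from h import *
p=shot('wrist')
for n,z in [('carton_a_center',44),('carton_b_center',44),('base_carton_center',40),('cap_center',150.5)]: print(n,find(p,n),rect(p,n,z))
im=cv2.resize(p['img'][30:190,30:430],(800,320),interpolation=cv2.INTER_CUBIC); cv2.imwrite('pics/w1c.png',im[:,:,::-1])
print(plane(p,[[330,116],[378,135],[363,169],[311,152],[258,86],[301,123],[277,154],[233,116]],44).round(1))
E
```

```text
carton_a_center [(0.61, [594.3, -44.9, 42.1]), (0.39, [556.7, -204.9, 150.1])] [(0.69, 592.1, -48.5, 'size', 81.3, 54.3, 'long-axis yaw', np.float32(89.1))]
carton_b_center [(0.66, [593.0, 60.9, 43.5])] [(0.7, 585.5, 61.4, 'size', 80.7, 57.9, 'long-axis yaw', np.float32(68.5))]
base_carton_center [(0.55, [555.4, 314.3, 38.9]), (0.43, [587.4, 57.7, 42.0])] [(0.58, 555.3, 307.4, 'size', 101.7, 66.1, 'long-axis yaw', np.float32(75.4)), (0.25, 693.4, -425.9, 'size', 68.2, 164.2, 'long-axis yaw', np.float32(94.3))]
cap_center [(0.55, [554.7, -200.4, 150.1])] [(0.68, 553.6, -199.9, 'size', 70.3, 54.8, 'long-axis yaw', np.float32(70.1)), (0.32, 573.9, 225.5, 'size', 75.1, 48.3, 'long-axis yaw', np.float32(76.5))]
[[619.2 -19.9]
 [617.5 -91.2]
 [566.1 -89.4]
 [564.3 -11.4]
 [623.8  83.2]
 [597.3  14.4]
 [545.8  33. ]
 [575.6 104.9]]
```

View pics/w1c.png

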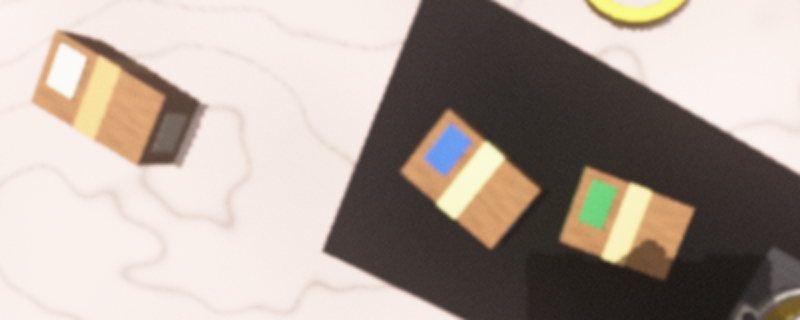

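```bash
cat >> h.py <<'E'
def quad(p,c,z):
    q=plane(p,c,z); l=(q[1]+q[2]-q[0]-q[3])/2; w=(q[0]+q[1]-q[2]-q[3])/2
    print('ctr',q.mean(0).round(1),'len',np.linalg.norm(l).round(1),'wid',np.linalg.norm(w).round(1),'long yaw',np.degrees(np.arctan2(l[1],l[0])).round(1)%180,'from wid',(np.degrees(np.arctan2(w[1],w[0]))+90).round(1)%180)
E
python3 - <<'E'
from h import *
p=shot('wrist')
C=lambda a:np.array(a)/2+30
quad(p,C([(584,166),(694,208),(665,280),(559,240)]),44)
quad(p,C([(449,109),(541,188),(492,249),(400,171)]),44)
quad(p,C([(58,31),(165,97),(139,163),(32,100)]),40)
p=shot('scene')
for n,z in [('base_carton_center',40),('cap_center',150.5)]: print(find(p,n),rect(p,n,z))
E
```

```text
ctr [592.7 -47.7] len 80.9 wid 53.4 long yaw 89.1 from wid 90.1
ctr [585.3  62.5] len 79.7 wid 54.1 long yaw 68.6 from wid 68.3
ctr [554.  318.3] len 78.8 wid 50.9 long yaw 76.8 from wid 76.1
[(0.89, [564.9, 316.6, 42.2]), (0.47, [359.5, 143.1, 22.9])] [(0.79, 562.2, 320.6, 'size', 85.7, 70.7, 'long-axis yaw', np.float32(74.2))]
[(0.67, [562.0, -198.4, 150.1]), (0.43, [601.2, -45.3, 43.2])] [(0.76, 561.1, -197.1, 'size', 84.6, 55.5, 'long-axis yaw', np.float32(42.4))]
```

arm_command:
  deltas:
    - [0,0.025,0,-8.1]
    - [0,0.025,0,-8.1]
    - [0,0.025,0,-8.1]
    - [0,0.025,0,-8.1]
    - [0,0.025,0,-8.1]

```text
time: 4.3
tool_pos: [549.1, -30.7, 186.8]
tcp_rot: [-1.57, 0.0, -2.087]
contact_force: [-0.2, -0.4, 0.2]
grip_width: 91.7
```

arm_command:
  deltas:
    - [0,0.025,0,-8.3]
    - [-0.04,0,0,0]
    - [-0.039,0,0,0]
    - [-0.02,0.01,0,0]
    - [0,0,0,0]

```text
time: 4.8
tool_pos: [585.5, 63.8, 151.4]
tcp_rot: [-1.573, -0.0, -1.945]
contact_force: [-0.4, 0.8, -0.3]
grip_width: 91.8
```

```bash
python3 - <<'E'
from h import *
o=bot.get_obs(); print(o['tool_pos'],o['tcp_rot'],o['time'],T_tool(o)[:3,:3].round(3))
p=shot('wrist'); save(p,'w2.png')
for n in ['carton_b_center']: print(n,find(p,n),rect(p,n,44))
E
```

```text
[585.51431941  63.77429523 151.36591471] [-1.57254672e+00 -1.32761865e-04 -1.94491987e+00] 4.8 [[-0.365 -0.002  0.931]
 [-0.931  0.001 -0.365]
 [ 0.    -1.    -0.002]]
carton_b_center [(0.92, [589.6, 66.3, 44.2])] [(0.9, 585.4, 64.8, 'size', 84.6, 54.6, 'long-axis yaw', np.float32(68.5))]
```

View pics/w2.png

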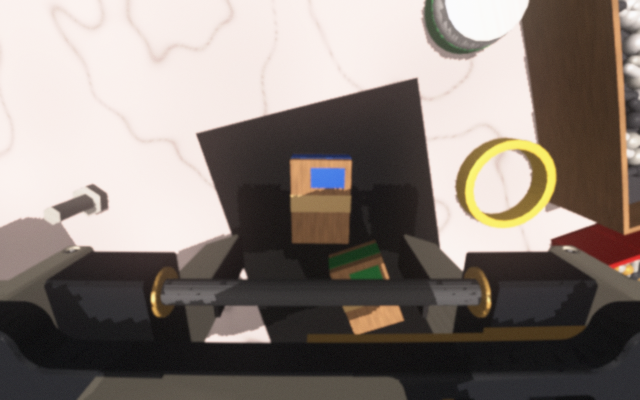

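Blue carton sits centred between the fingers (around (321,200)) and square to them. I'll descend, grip and lift.

arm_command:
  deltas:
    - [0.001,0.04,0,0]
    - [0,0.04,0,0]
    - [0,0.035,0,0]
    - [0,0.015,0,0]
    - [0,0.004,0,0]

```text
time: 5.45
tool_pos: [583.9, 59.0, 17.0]
tcp_rot: [-1.574, -0.001, -1.95]
contact_force: [0.2, -0.3, -0.1]
grip_width: 91.7
```

arm_command:
  deltas:
    - [0,0,0,0]
    - [0,0,0,0]
    - [0,0,0,0]
    - [0,0,0,0]
    - [0,0,0,0]
  claw: 255

```text
time: 5.95
tool_pos: [585.4, 60.4, 19.4]
tcp_rot: [-1.57, 0.0, -1.948]
contact_force: [-4.0, 0.5, 1.3]
grip_width: 56.7
```

arm_command:
  deltas:
    - [0,0,0,0]
    - [0,0,0,0]
    - [0,-0.01,0,0]
    - [0,-0.03,0,0]
    - [0,-0.04,0,0]

```text
time: 6.45
tool_pos: [583.6, 60.3, 97.6]
tcp_rot: [-1.576, -0.002, -1.948]
contact_force: [0.6, 0.1, -3.5]
grip_width: 53.6
```

arm_command:
  deltas:
    - [0,-0.04,0,0]
    - [0,-0.02,0,0]
    - [0,0,0,0]

```text
time: 6.75
tool_pos: [587.0, 60.3, 162.2]
tcp_rot: [-1.564, 0.002, -1.948]
contact_force: [0.4, -0.3, -3.6]
grip_width: 54.0
```

arm_command:
  deltas:
    - [-0.038,0,-0.021,0]
    - [-0.038,0,-0.021,0]
    - [-0.038,0,-0.021,0]
    - [-0.038,0,-0.021,-8.0]
    - [0,0,0,0]

```text
time: 7.25
tool_pos: [560.7, 237.6, 156.4]
tcp_rot: [-1.575, 0.0, -1.8]
contact_force: [0.2, 0.6, -3.2]
grip_width: 53.9
```

arm_command:
  deltas:
    - [0,0,-0.021,0]
    - [0,0,-0.018,0]
    - [0,0,0,0]
    - [0,0,0,0]

```text
time: 7.65
tool_pos: [524.9, 241.3, 157.6]
tcp_rot: [-1.572, -0.001, -1.809]
contact_force: [0.4, -0.3, -2.8]
grip_width: 54.0
```

```bash
python3 - <<'E'
from h import *
for i in range(1):
    o=bot.get_obs(); print(o['tool_pos'],o['tcp_rot'],o['time'],o['grip_width'])
p=shot('wrist'); save(p,'w3.png')
o=bot.get_obs(); print(o['tool_pos'],o['tcp_rot'])
for n in ['base_carton_center','carton_b_center']: print(n,find(p,n),rect(p,n,40))
E
```

```text
[524.90035756 241.26957754 157.57203293] [-1.57197537e+00 -1.21872332e-03 -1.80870176e+00] 7.65 53.99679637966566
[525.4425608  241.23700107 157.82478649] [-1.57135544e+00 -8.05724338e-04 -1.80907533e+00]
base_carton_center [(0.9, [552.9, 322.3, 40.4])] [(0.92, 553.3, 318.4, 'size', 80.3, 56.1, 'long-axis yaw', np.float32(76.2))]
carton_b_center [(0.73, [531.7, 262.8, 181.3])] [(0.89, 516.6, 207.0, 'size', 101.8, 115.8, 'long-axis yaw', np.float32(166.4)), (0.23, 688.2, 341.8, 'size', 43.4, 41.7, 'long-axis yaw', np.float32(15.1))]
```

View pics/w3.png

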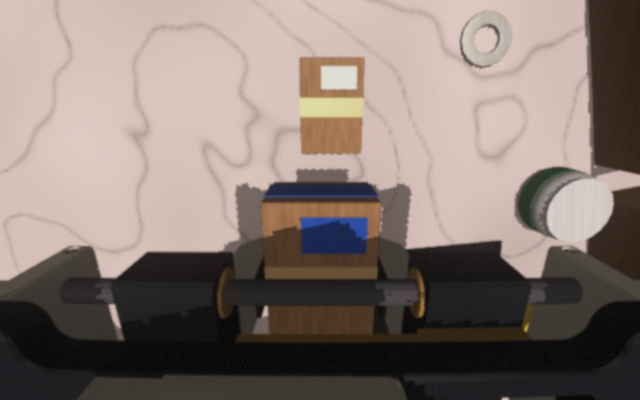

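```bash
cat > place.py <<'E'
from h import *
def toolplane(p,uv,y):
    n=cv2.undistortPoints(np.asarray(uv,float).reshape(-1,1,2),p['camera_matrix'],np.array(p['dist_coeffs'])).reshape(-1,2)
    M=np.array(p['mount']); d=np.c_[n,np.ones(len(n))]@M[:3,:3].T; c=M[:3,3]
    return (c+d*((y-c[1])/d[:,1])[:,None])[:,[0,2]]
E
python3 - <<'E'
from place import *
p=shot('wrist')
print('held front corners (x,z) tool',toolplane(p,[(263,201),(379,201)],-26).round(1))
for y in (117,118.5): print('base corners',toolplane(p,[(300,57),(364,57),(361,153),(301,153)],y).round(1).tolist(), toolplane(p,[(300,57),(364,57),(361,153),(301,153)],y).mean(0).round(1))
# edges refined
g=cv2.cvtColor(p['img'],cv2.COLOR_RGB2GRAY).astype(int)
print('col 285',g[180:212,285]); print('row 130',g[130,292:310],g[130,352:372]); print('col345',g[48:64,330],g[146:162,330])
print('row 225',g[215,255:272],g[215,370:388])
E
```

```text
held front corners (x,z) tool [[-42.6 -24.8]
 [-42.5  26.1]]
base corners [[-121.9, -16.5], [-121.9, 36.2], [-42.6, 36.6], [-42.7, -17.3]] [-82.3   9.8]
base corners [[-122.1, -16.6], [-122.1, 36.4], [-42.4, 36.8], [-42.5, -17.4]] [-82.3   9.8]
col 285 [183 155  98  56  46  42  42  42  38  41  43  41  41  42  43  58  66  63
  54  51  54  58  81 104 115 123 126 125 121 123 122 120]
row 130 [168 169 171 171 171 169 162 141 129 125 129 130 126 122 121 124 125 122] [128 129 131 130 130 128 132 134 152 180 194 196 197 194 197 196 196 195
 197 196]
col345 [200 198 198 199 199 198 199 197 194 179 151 132 127 125 125 127] [124 127 126 126 125 127 126 128 148 177 194 195 194 193 193 193]
row 225 [103 103 102 105 103 104 106 114 116 119 119 121 125 125 130 129 132] [119 120 119 120 124 124 127 127 124 113 100  94  95  96  96  98  99  99]
```

arm_command:
  deltas:
    - [-0.03,0,0.004,0]
    - [-0.03,0,0.004,0]
    - [-0.021,0,0.001,0]
    - [0,0.03,0,0]
    - [0,0.03,0,0]

```text
time: 8.45
tool_pos: [553.9, 319.3, 98.5]
tcp_rot: [-1.569, 0.002, -1.808]
contact_force: [0.5, -0.4, -5.6]
grip_width: 53.8
```

arm_command:
  deltas:
    - [0,0.02,0,0]
    - [0,0.015,0,0]
    - [0,0,0,0]
    - [0,0,0,0]
    - [0,0,0,0]

```text
time: 8.95
tool_pos: [553.9, 318.6, 64.9]
tcp_rot: [-1.569, 0.001, -1.809]
contact_force: [0.6, -0.6, -4.1]
grip_width: 54.3
```

```bash
python3 - <<'E'
from place import *
o=bot.get_obs(); print(o['tool_pos'],o['tcp_rot'],o['time'],o['contact_force'])
ps=[]
for c in ['scene','side']:
    p=shot(c); u=cv2.projectPoints(np.array([[553.,318,60]]),cv2.Rodrigues(p['world_to_cam'][:3,:3])[0],p['world_to_cam'][:3,3],p['camera_matrix'],np.array(p['dist_coeffs']))[0].ravel().astype(int)
    print(u); x,y=u; ps.append(cv2.resize(p['img'][max(y-50,0):y+50,max(x-60,0):x+60],(400,333),interpolation=cv2.INTER_CUBIC))
cv2.imwrite('pics/p1.png',np.hstack(ps)[:,:,::-1])
E
```

```text
[553.87712221 318.63524852  64.94838303] [-1.56894780e+00  1.29416394e-03 -1.80862051e+00] 8.95 [ 0.56238677 -0.58599667 -4.13660569]
[428 275]
[233 286]
```

View pics/p1.png

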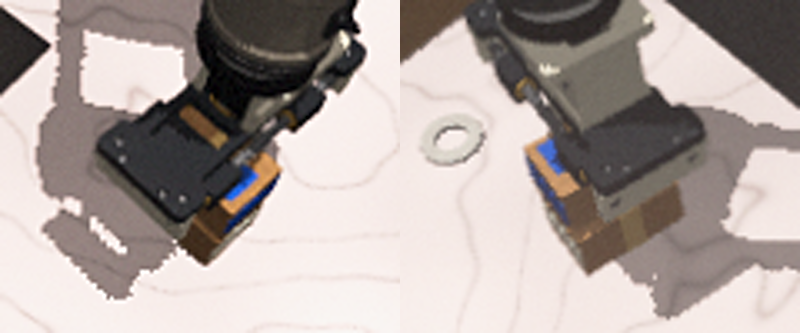

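The held carton is over the base with its edges in line in both views. I'll lower it gently.

arm_command:
  deltas:
    - [0,0.003,0,0]
    - [0,0.002,0,0]
    - [0,0.002,0,0]
    - [0,0,0,0]

```text
time: 9.45
tool_pos: [552.8, 318.3, 56.3]
tcp_rot: [-1.571, -0.001, -1.808]
contact_force: [0.2, 0.1, -3.4]
grip_width: 53.8
```

arm_command:
  deltas:
    - [0,0.001,0,0]
    - [0,0,0,0]

```text
time: 9.65
tool_pos: [553.0, 318.4, 55.5]
tcp_rot: [-1.571, -0.0, -1.808]
contact_force: [0.6, 0.3, -3.5]
grip_width: 54.0
```

arm_command:
  deltas:
    - [0,0.001,0,0]
    - [0,0,0,0]

```text
time: 9.85
tool_pos: [553.1, 318.4, 55.2]
tcp_rot: [-1.57, 0.0, -1.808]
contact_force: [-1.7, -0.9, 1.0]
grip_width: 53.5
```

arm_command:
  deltas:
    - [0,0,0,0]
    - [0,0,0,0]
    - [0,0,0,0]
    - [0,0,0,0]
    - [0,0,0,0]
  claw: 0

```text
time: 10.35
tool_pos: [553.1, 318.4, 54.7]
tcp_rot: [-1.571, 0.0, -1.808]
contact_force: [-0.7, -0.1, 0.6]
grip_width: 88.6
```

arm_command:
  deltas:
    - [0,-0.01,0,0]
    - [0,-0.03,0,0]
    - [0,-0.04,0,0]
    - [0,-0.04,0,0]
    - [0,-0.02,0,0]

```text
time: 10.85
tool_pos: [554.3, 319.0, 199.8]
tcp_rot: [-1.565, 0.004, -1.808]
contact_force: [0.5, -0.6, -0.1]
grip_width: 91.4
```

arm_command:
  deltas:
    - [0.03,0,0,0]
    - [0.03,0,0,0]
    - [0,0,0,0]

```text
time: 11.15
tool_pos: [538.4, 257.4, 195.9]
tcp_rot: [-1.57, -0.001, -1.811]
contact_force: [0.1, 0.2, -0.2]
grip_width: 91.6
```

```bash
python3 - <<'E'
from place import *
o=bot.get_obs(); print(o['tool_pos'],o['tcp_rot'],o['time'])
p=shot('wrist'); save(p,'w4.png')
print(find(p,'carton_b_center'),rect(p,'carton_b_center',80),rect(p,'base_carton_center',40))
E
```

```text
[538.39579641 257.44561437 195.8764859 ] [-1.57029484e+00 -9.16150381e-04 -1.81069899e+00] 11.15
[(0.85, [557.3, 321.5, 79.8])] [(0.76, 553.7, 320.1, 'size', 81.9, 54.7, 'long-axis yaw', np.float32(76.6))] []
```

View pics/w4.png

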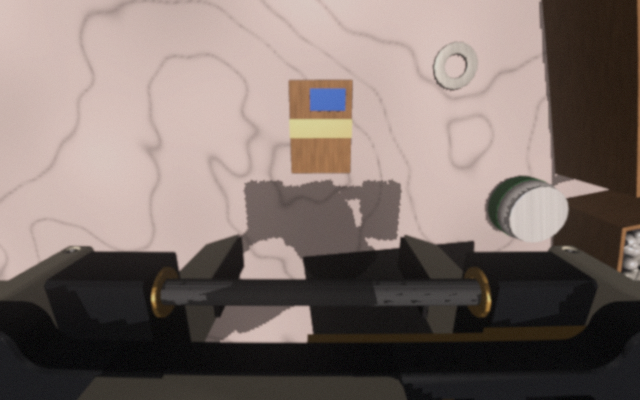

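arm_command:
  deltas:
    - [0.0405,0,0.018,0]
    - [0.0405,0,0.018,0]
    - [0.0405,0,0.018,0]
    - [0.0405,0,0.018,0]
    - [0.0405,0,0.018,0]

```text
time: 11.85
tool_pos: [579.3, 41.4, 194.7]
tcp_rot: [-1.571, 0.0, -1.807]
contact_force: [1.2, -0.2, -0.4]
grip_width: 91.6
```

arm_command:
  deltas:
    - [0.0405,0,0.018,0]
    - [0.0405,0,0.017,0]
    - [0,0.02,0,-6.6]
    - [0,0.02,0,-6.6]
    - [0,0,0,0]

```text
time: 12.35
tool_pos: [592.5, -44.3, 151.8]
tcp_rot: [-1.576, 0.001, -1.577]
contact_force: [-0.3, -0.8, -0.4]
grip_width: 92.0
```

arm_command:
  deltas:
    - [0,0,0,0]

```text
time: 12.45
tool_pos: [594.0, -44.2, 154.8]
tcp_rot: [-1.571, 0.0, -1.58]
contact_force: [0.4, -0.1, -0.3]
grip_width: 91.4
```

```bash
python3 - <<'E'
from place import *
o=bot.get_obs(); print(o['tool_pos'],o['tcp_rot'],o['time'])
p=shot('wrist'); save(p,'w5.png')
print(find(p,'carton_a_center'),rect(p,'carton_a_center',44))
E
```

```text
[594.02820952 -44.20620651 154.7664182 ] [-1.57119574e+00  1.51141571e-04 -1.58014608e+00] 12.45
[(0.6, [593.2, -40.5, 44.2])] [(0.87, 592.1, -45.5, 'size', 85.9, 54.1, 'long-axis yaw', np.float32(89.0))]
```

View pics/w5.png

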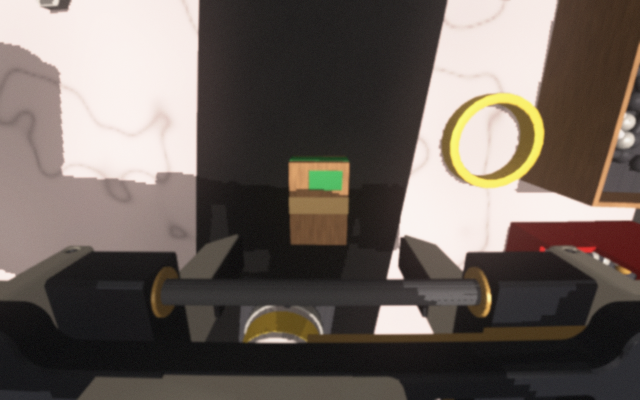

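Green carton is centred at about (319,203). I'll shift 3 mm along tool x, then descend, grip and lift.

arm_command:
  deltas:
    - [0.003,0.04,-0.001,0]
    - [0,0.04,0,0]
    - [0,0.035,0,0]
    - [0,0.017,0,0]
    - [0,0.005,0,0]

```text
time: 13.1
tool_pos: [591.9, -47.4, 16.3]
tcp_rot: [-1.573, 0.0, -1.579]
contact_force: [-0.1, -0.2, 0.4]
grip_width: 91.9
```

arm_command:
  deltas:
    - [0,0,0,0]
    - [0,0,0,0]
    - [0,0,0,0]
    - [0,0,0,0]
    - [0,0,0,0]
  claw: 255

```text
time: 13.6
tool_pos: [593.0, -48.0, 18.5]
tcp_rot: [-1.57, -0.0, -1.578]
contact_force: [-0.8, -0.2, 0.0]
grip_width: 56.0
```

arm_command:
  deltas:
    - [0,0,0,0]
    - [0,0,0,0]
    - [0,-0.01,0,0]
    - [0,-0.03,0,0]
    - [0,-0.04,0,0]

```text
time: 14.1
tool_pos: [590.9, -47.5, 96.6]
tcp_rot: [-1.576, 0.001, -1.578]
contact_force: [0.8, 0.4, -2.7]
grip_width: 53.6
```

arm_command:
  deltas:
    - [0,-0.04,0,0]
    - [0,-0.04,0,0]
    - [0,-0.02,0,0]
    - [0,0,0,0]
    - [0,0,0,0]

```text
time: 14.6
tool_pos: [592.0, -47.8, 196.8]
tcp_rot: [-1.572, 0.0, -1.578]
contact_force: [-0.3, -0.2, -3.5]
grip_width: 53.9
```

arm_command:
  deltas:
    - [-0.042,0,-0.0083,0]
    - [-0.042,0,-0.0083,0]
    - [-0.042,0,-0.0083,0]
    - [-0.042,0,-0.0083,0]
    - [-0.042,0,-0.0083,0]

```text
time: 15.1
tool_pos: [550.9, 163.8, 195.0]
tcp_rot: [-1.576, -0.001, -1.578]
contact_force: [1.0, -0.2, -2.3]
grip_width: 53.7
```

arm_command:
  deltas:
    - [-0.042,0,-0.0083,0]
    - [-0.042,0,-0.0083,0]
    - [0,0,0,6.6]
    - [0,0,0,6.6]
    - [0,0,0,0]

```text
time: 15.6
tool_pos: [535.4, 246.7, 195.0]
tcp_rot: [-1.575, -0.003, -1.809]
contact_force: [-0.8, 0.3, -3.5]
grip_width: 53.4
```

arm_command:
  deltas:
    - [0,0,0,0]
    - [0,0,0,0]

```text
time: 15.8
tool_pos: [536.4, 246.1, 196.7]
tcp_rot: [-1.572, -0.001, -1.807]
contact_force: [0.3, -0.1, -3.9]
grip_width: 54.2
```

```bash
python3 - <<'E'
from place import *
o=bot.get_obs(); print(o['tool_pos'],o['tcp_rot'],o['time'])
p=shot('wrist'); save(p,'w6.png')
print(find(p,'carton_b_center'),rect(p,'carton_b_center',80))
E
```

```text
[536.37859733 246.06623632 196.68781128] [-1.57234085e+00 -1.00560561e-03 -1.80684767e+00] 15.8
[(0.84, [558.4, 320.3, 76.9])] [(0.67, 553.7, 319.5, 'size', 80.2, 54.0, 'long-axis yaw', np.float32(76.4))]
```

View pics/w6.png

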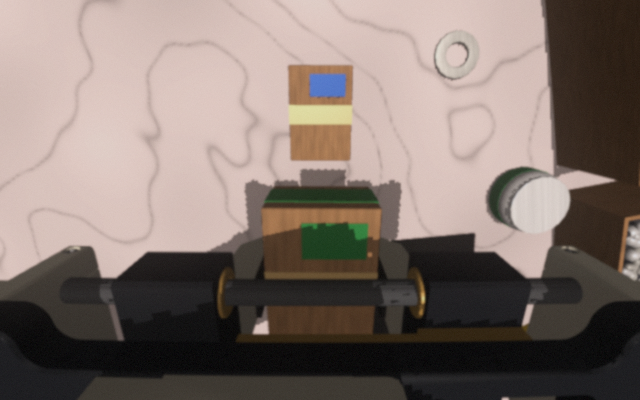

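```bash
python3 - <<'E'
from place import *
p=shot('wrist')
for y in (-26,-21,-23): print('held',y,toolplane(p,[(263,206),(379,206)],y).round(1).tolist())
g=cv2.cvtColor(p['img'],cv2.COLOR_RGB2GRAY).astype(int)
print('col285',g[180:216,285]); print('col 320',g[58:72,300],g[152:168,300]); print('row150',g[145,282:298],g[145,344:360])
for y in (116.5,): q=toolplane(p,[(289,65),(352,65),(352,160),(290,160)],y); print(q.round(1).tolist(),q.mean(0).round(1))
E
```

```text
held -26 [[-40.3, -25.0], [-40.2, 26.2]]
held -21 [[-38.6, -26.0], [-38.5, 27.3]]
held -23 [[-39.3, -25.6], [-39.2, 26.8]]
col285 [148 117 104 100  97  88  70  57  53  48  47  46  45  46  44  49  46  47
  44  49  61  72  65  55  53  51  55  70  91 110 120 122 123 123 124 123]
col 320 [197 193 189 187 187 187 186 170 146 131 129 130 129 128] [128 126 126 129 128 127 131 139 161 185 195 197 194 196 195 197]
row150 [198 197 197 198 199 197 190 167 142 129 127 127 126 124 124 128] [132 132 133 132 140 151 175 192 197 197 194 196 198 197 196 198]
[[-115.7, -25.7], [-115.7, 26.4], [-36.4, 28.7], [-36.5, -27.3]] [-76.1   0.5]
```

arm_command:
  deltas:
    - [-0.03,0,0,0]
    - [-0.03,0,0,0]
    - [-0.0165,0,0,0]
    - [0,0.03,0,0]
    - [0,0.03,0,0]

```text
time: 16.5
tool_pos: [555.2, 321.7, 137.7]
tcp_rot: [-1.569, 0.002, -1.807]
contact_force: [-0.5, 0.2, -3.7]
grip_width: 54.0
```

arm_command:
  deltas:
    - [0,0.02,0,0]
    - [0,0.015,0,0]
    - [0,0.005,0,0]
    - [0,0,0,0]
    - [0,0,0,0]

```text
time: 17.0
tool_pos: [555.3, 321.1, 98.7]
tcp_rot: [-1.569, 0.001, -1.808]
contact_force: [0.2, -0.5, -3.5]
grip_width: 53.8
```

arm_command:
  deltas:
    - [0,0.002,0,0]
    - [0,0,0,0]

```text
time: 17.2
tool_pos: [554.9, 321.0, 96.3]
tcp_rot: [-1.57, 0.001, -1.808]
contact_force: [0.3, 0.1, -2.9]
grip_width: 53.7
```

arm_command:
  deltas:
    - [0,0.001,0,0]
    - [0,0,0,0]

```text
time: 17.4
tool_pos: [554.7, 320.9, 94.8]
tcp_rot: [-1.571, 0.0, -1.808]
contact_force: [-0.4, -0.1, -3.8]
grip_width: 53.6
```

arm_command:
  deltas:
    - [0,0.001,0,0]
    - [0,0,0,0]

```text
time: 17.6
tool_pos: [554.8, 321.0, 94.3]
tcp_rot: [-1.57, 0.0, -1.808]
contact_force: [-1.0, -1.3, 1.2]
grip_width: 54.0
```

arm_command:
  deltas:
    - [0,0.001,0,0]
    - [0,0,0,0]

```text
time: 17.8
tool_pos: [554.8, 321.0, 94.3]
tcp_rot: [-1.57, 0.001, -1.808]
contact_force: [-3.0, -1.9, 7.8]
grip_width: 53.6
```

arm_command:
  deltas:
    - [0,-0.001,0,0]
    - [0,0,0,0]

```text
time: 18.0
tool_pos: [554.8, 321.0, 94.3]
tcp_rot: [-1.57, 0.0, -1.808]
contact_force: [-2.7, -0.8, 4.5]
grip_width: 54.0
```

arm_command:
  deltas:
    - [0,0,0,0]
    - [0,0,0,0]
    - [0,0,0,0]
    - [0,0,0,0]
    - [0,0,0,0]
  claw: 0

```text
time: 18.5
tool_pos: [554.7, 320.9, 93.5]
tcp_rot: [-1.571, -0.0, -1.808]
contact_force: [1.0, 0.0, 0.1]
grip_width: 88.5
```

arm_command:
  deltas:
    - [0,-0.01,0,0]
    - [0,-0.03,0,0]
    - [0,-0.04,0,0]
    - [0,-0.04,0,0]
    - [0,-0.02,0,0]

```text
time: 19.0
tool_pos: [555.8, 321.4, 238.9]
tcp_rot: [-1.565, 0.004, -1.808]
contact_force: [-0.1, 1.2, 0.1]
grip_width: 92.0
```

arm_command:
  deltas:
    - [0.045,0,0,0]
    - [0.045,0,0,0]
    - [0.03,0,0,0]
    - [0,0,0,0]
    - [0,0,0,0]

```text
time: 19.5
tool_pos: [526.8, 204.1, 234.8]
tcp_rot: [-1.569, 0.001, -1.81]
contact_force: [-0.4, 1.1, -0.9]
grip_width: 91.7
```

```bash
python3 - <<'E'
from place import *
o=bot.get_obs(); print(o['tool_pos'],o['tcp_rot'],o['time'])
p=shot('wrist'); print(find(p,'carton_a_center'),rect(p,'carton_a_center',120))
ps=[]
x,y=428,265; s=shot('scene'); ps.append(s['img'][y-60:y+60,x-60:x+60])
x,y=233,270; s=shot('side'); ps.append(s['img'][y-60:y+60,x-60:x+60])
im=cv2.resize(np.hstack(ps),(800,400),interpolation=cv2.INTER_CUBIC)
cv2.imwrite('pics/p2.png',im[:,:,::-1])
E
```

```text
[526.77157703 204.07317589 234.75573243] [-1.56939178e+00  1.03298967e-03 -1.80983364e+00] 19.5
[(0.73, [556.9, 326.9, 120.3])] [(0.77, 554.7, 320.1, 'size', 80.4, 54.7, 'long-axis yaw', np.float32(75.7))]
```

View pics/p2.png

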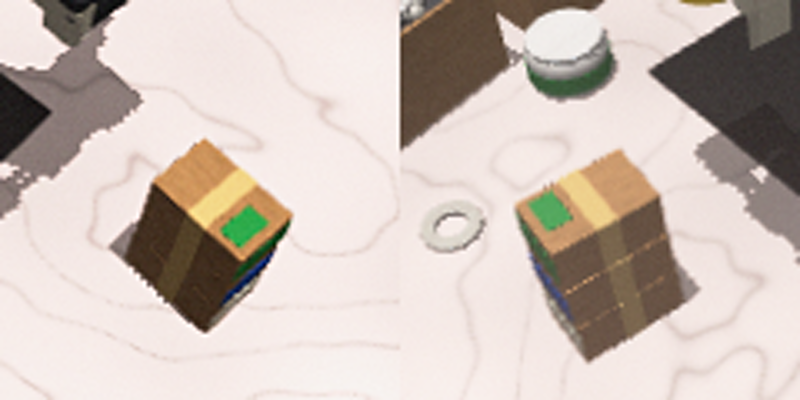

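The views from both sides show one straight column, square to within about 1 mm. Next is the cap.

arm_command:
  deltas:
    - [0.0429,-0.003,0.0135,0]
    - [0.0429,-0.003,0.0135,0]
    - [0.0429,-0.003,0.0135,0]
    - [0.0429,-0.003,0.0135,0]
    - [0.0429,-0.003,0.0135,0]

```text
time: 20.25
tool_pos: [541.7, -21.1, 248.7]
tcp_rot: [-1.571, 0.0, -1.807]
contact_force: [1.0, 0.1, -0.6]
grip_width: 91.7
```

arm_command:
  deltas:
    - [0.0429,-0.003,0.0135,0]
    - [0.0429,-0.003,0.0135,0]
    - [0.0429,-0.003,0.0135,0]
    - [0.0429,-0.003,0.0135,0]
    - [0,0,0,0]

```text
time: 20.75
tool_pos: [553.9, -204.5, 260.2]
tcp_rot: [-1.57, -0.002, -1.813]
contact_force: [0.5, 0.8, 0.4]
grip_width: 91.4
```

arm_command:
  deltas:
    - [0,0,0,0]
    - [0,0,0,0]

```text
time: 20.95
tool_pos: [553.8, -198.2, 260.4]
tcp_rot: [-1.571, 0.001, -1.807]
contact_force: [0.2, 0.8, -0.1]
grip_width: 91.9
```

```bash
python3 - <<'E'
from place import *
o=bot.get_obs(); print(o['tool_pos'],o['tcp_rot'],o['time'],o['joint_positions'],T_tool(o)[:3,:3].round(3).tolist())
p=shot('wrist'); save(p,'w7.png')
print(find(p,'cap_center'),rect(p,'cap_center',150.5))
h=cv2.cvtColor(p['img'],cv2.COLOR_RGB2HSV); m=(((h[...,0]<6)|(h[...,0]>174))&(h[...,1]>150)&(h[...,2]>110)).astype(np.uint8)
m[:, :200]=0; m[:,440:]=0
c=max(cv2.findContours(m,0,1)[0],key=cv2.contourArea); print(cv2.minEnclosingCircle(c),cv2.boundingRect(c))
q=plane(p,c.reshape(-1,2),150.5).astype(np.float32); print(cv2.minEnclosingCircle(q))
E
```

```text
[ 553.75881577 -198.19514834  260.42335501] [-1.57149597e+00  5.80733706e-04 -1.80713016e+00] 20.95 [-4.74180618e-01  4.43137523e-01  1.29670612e+00  4.05262348e-04
  1.40256580e+00 -2.37915007e-01] [[-0.234, -0.001, 0.972], [-0.972, 0.001, -0.234], [-0.001, -1.0, -0.001]]
[(0.56, [552.4, -204.3, 149.5])] [(0.63, 551.2, -204.9, 'size', 62.6, 54.7, 'long-axis yaw', np.float32(78.0))]
((319.73077392578125, 207.974365234375), 30.024812698364258) (291, 180, 59, 58)
((551.5830078125, -206.31341552734375), 28.504613876342773)
```

View pics/w7.png

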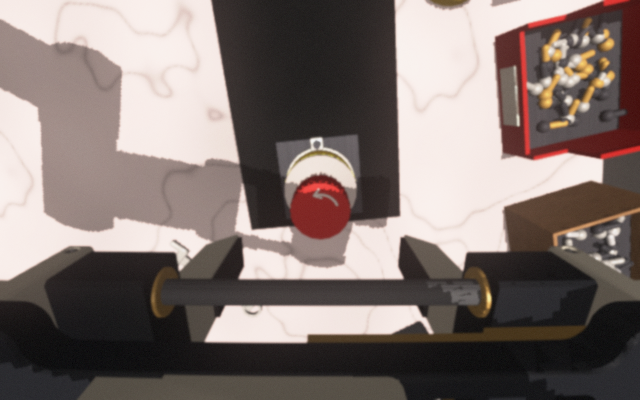

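The cap is at (320,208) in the image, with a back-projected radius of 28.5 mm against the true 28. I'll shift 8 mm along tool x and descend.

arm_command:
  deltas:
    - [0.008,0,0,0]
    - [0,0.04,0,0]
    - [0,0.04,0,0]
    - [0,0.035,0,0]
    - [0,0.015,0,0]

```text
time: 21.6
tool_pos: [550.0, -206.5, 127.3]
tcp_rot: [-1.576, 0.001, -1.808]
contact_force: [-0.1, 0.2, 1.2]
grip_width: 91.6
```

arm_command:
  deltas:
    - [0,0,0,0]
    - [0,0,0,0]
    - [0,0,0,0]

```text
time: 21.9
tool_pos: [552.6, -207.8, 132.4]
tcp_rot: [-1.568, -0.001, -1.808]
contact_force: [-0.1, 0.2, 0.4]
grip_width: 92.1
```

arm_command:
  deltas:
    - [0,0.006,0,0]
    - [0,0,0,0]

```text
time: 22.1
tool_pos: [551.6, -207.3, 124.7]
tcp_rot: [-1.571, -0.0, -1.808]
contact_force: [0.4, -0.4, -0.1]
grip_width: 91.8
```

arm_command:
  deltas:
    - [0,0,0,0]
    - [0,0,0,0]
    - [0,0,0,0]
    - [0,0,0,0]
    - [0,0,0,0]
  claw: 255

```text
time: 22.6
tool_pos: [551.7, -207.4, 124.7]
tcp_rot: [-1.571, -0.0, -1.809]
contact_force: [0.0, -0.1, 0.6]
grip_width: 56.4
```

arm_command:
  deltas:
    - [0,0,0,0]
    - [0,0,0,0]
    - [0,0,0,0]

```text
time: 22.9
tool_pos: [551.7, -207.4, 124.8]
tcp_rot: [-1.571, -0.0, -1.808]
contact_force: [-0.5, 0.8, 0.5]
grip_width: 55.3
```

arm_command:
  deltas:
    - [0,0.002,0,0]
    - [0,0.002,0,0]
    - [0,0,0,0]

```text
time: 23.2
tool_pos: [551.8, -207.4, 121.6]
tcp_rot: [-1.57, -0.0, -1.808]
contact_force: [-1.5, 1.7, 8.2]
grip_width: 55.7
```

arm_command:
  deltas:
    - [0,0.002,0,0]
    - [0,0.001,0,0]
    - [0,0,0,0]

```text
time: 23.5
tool_pos: [551.8, -207.4, 119.0]
tcp_rot: [-1.57, -0.0, -1.808]
contact_force: [-3.1, 1.5, 10.6]
grip_width: 54.9
```

arm_command:
  deltas:
    - [0,0.001,0,0]
    - [0,0,0,0]
    - [0,0,0,0]

```text
time: 23.8
tool_pos: [551.8, -207.4, 118.3]
tcp_rot: [-1.57, -0.0, -1.808]
contact_force: [-3.6, 0.4, 11.6]
grip_width: 55.3
```

arm_command:
  deltas:
    - [0,0,0,-4]
    - [0,0,0,-5]
    - [0,0,0,-5]
    - [0,0,0,-5]
    - [0,0,0,0]

```text
time: 24.3
tool_pos: [552.2, -207.2, 118.4]
tcp_rot: [-1.569, -0.001, -1.474]
contact_force: [-3.2, 2.8, 11.9]
grip_width: 55.1
```

```bash
python3 - <<'E'
from h import *
o=bot.get_obs(); print(o['tool_pos'],o['tcp_rot'],o['contact_force'],o['moment'])
p=shot('wrist'); h=cv2.cvtColor(p['img'],cv2.COLOR_RGB2HSV); save(p,'w8.png')
E
```

```text
[ 552.227309   -207.17747937  118.41402033] [-1.56892726e+00 -7.61560017e-04 -1.47416652e+00] [-3.22522609  2.76509991 11.87440429] [0.37774994 0.41958015 0.0407993 ]
```

arm_command:
  deltas:
    - [0,0,0,-6]
    - [0,0,0,-6]
    - [0,0,0,-6]
    - [0,0,0,-6]
    - [0,0,0,0]

```text
time: 24.85
tool_pos: [551.4, -206.9, 118.1]
tcp_rot: [-1.571, 0.0, -1.055]
contact_force: [-4.0, 2.9, 11.3]
grip_width: 55.5
```

arm_command:
  deltas:
    - [0,0,0,-6]
    - [0,0,0,-6]
    - [0,0,0,-5]
    - [0,0,0,0]
    - [0,0,0,0]

```text
time: 25.35
tool_pos: [550.9, -207.2, 118.0]
tcp_rot: [-1.572, 0.001, -0.761]
contact_force: [-6.6, 1.3, 12.0]
grip_width: 55.2
```

```bash
python3 - <<'E'
from h import *
o=bot.get_obs(); print(o['tool_pos'],o['tcp_rot'],o['contact_force'],o['moment'])
E
```

```text
[ 550.85109238 -207.17406979  117.98592183] [-1.57177046e+00  8.27178705e-04 -7.60706765e-01] [-6.55874245  1.3168963  12.00886545] [ 2.90467372e-01  1.02102841e+00 -6.73477811e-04]
```

arm_command:
  deltas:
    - [0,-0.003,0,0]
    - [0,-0.004,0,0]
    - [0,-0.003,0,0]
    - [0,0,0,0]
    - [0,0,0,0]

```text
time: 25.85
tool_pos: [551.1, -207.5, 126.5]
tcp_rot: [-1.572, 0.001, -0.761]
contact_force: [-5.2, -1.2, 2.4]
grip_width: 55.6
```

arm_command:
  deltas:
    - [0,-0.003,0,0]
    - [0,-0.003,0,0]
    - [0,0,0,0]

```text
time: 26.15
tool_pos: [551.3, -207.3, 132.7]
tcp_rot: [-1.571, 0.001, -0.761]
contact_force: [-5.5, -0.8, -0.6]
grip_width: 55.2
```

arm_command:
  deltas:
    - [0,-0.005,0,0]
    - [0,-0.005,0,0]
    - [0,0,0,0]

```text
time: 26.45
tool_pos: [553.1, -207.7, 144.3]
tcp_rot: [-1.569, -0.004, -0.761]
contact_force: [-0.6, 0.5, 0.8]
grip_width: 55.5
```

arm_command:
  deltas:
    - [0,-0.015,0,0]
    - [0,-0.02,0,0]
    - [0,-0.015,0,0]
    - [0,-0.008,0,0]
    - [0,-0.003,0,0]

```text
time: 26.95
tool_pos: [552.3, -207.5, 204.7]
tcp_rot: [-1.57, -0.002, -0.761]
contact_force: [0.3, -0.2, -1.6]
grip_width: 55.5
```

arm_command:
  deltas:
    - [0,0,0,0]
    - [0,0,0,0]
    - [0,0,0,0]
    - [0,0,0,0]
    - [0,0,0,0]

```text
time: 27.45
tool_pos: [551.6, -207.3, 203.3]
tcp_rot: [-1.571, 0.001, -0.761]
contact_force: [0.1, 0.1, -0.6]
grip_width: 55.5
```

```bash
python3 - <<'E'
from h import *
o=bot.get_obs(); print(o['tool_pos'],o['contact_force'],o['grip_width'],o['time'])
s=shot('scene'); save(s,'fs.png')
d=shot('side'); save(d,'fd.png')
for p in (s,d): print(find(p,'cap_center')[:1],find(p,'carton_a_center')[:1],find(p,'spray_can')[:1],find(p,'tape_roll')[:1],find(p,'big_bolt')[:1])
im=np.hstack([s['img'][70:330,180:480],d['img'][70:330,190:490]]) 
cv2.imwrite('pics/final.png',cv2.resize(im,(800,347))[:,:,::-1])
E
```

```text
[ 551.60355118 -207.32853575  203.33057954] [ 0.06442129  0.1417459  -0.60547259] 55.51754916709551 27.45
[] [(0.77, [563.5, 321.8, 121.7])] [(0.63, [696.6, -383.1, 93.3])] [(0.79, [748.5, 1.9, 17.5])] [(0.52, [360.3, 145.9, 20.2])]
[(0.76, [543.3, -196.0, 228.4])] [(0.64, [537.9, 326.3, 116.5])] [(0.8, [676.0, -381.4, 39.7])] [(0.56, [757.0, 10.4, 17.6])] [(0.72, [346.5, 150.4, 27.2])]
```

View pics/final.png

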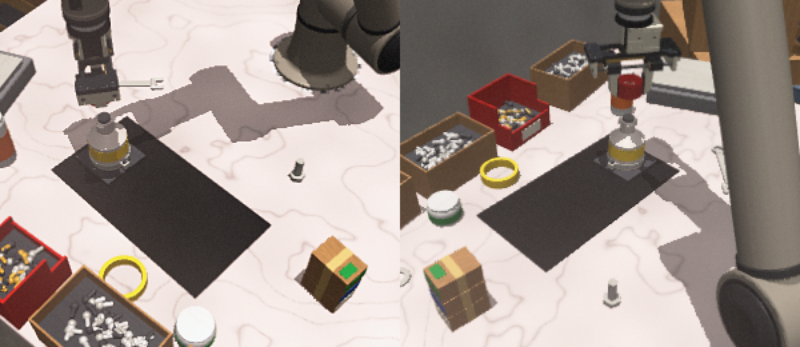

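The cap is held upright above the open bottle, the mat is clear and the column is straight. Handing in.

```bash
python3 -c "
from plant import job
print(job.close_job())"
```

```text
the job is handed in; nothing more can be done
None
```

The job is done and handed in, using about 27.5 s of the 72 s. Both cartons are off the mat and the bottle is open, with the gripper still holding the cap above it.

- **Stack:** I put the blue-labelled carton on the base carton, then the green one on top. The last wrist-camera measurements put the centres at about (553, 318), (554, 320) and (555, 320) mm from base to top. All three yaws were within about 1°, and both fixed cameras showed one straight column. The base carton was measured before stacking and could not be measured separately afterwards, but in the final pictures it looked square under the stack.
- **Cap:** I pressed it down about 6 mm, with the spring pushing back at about 12 N. I then turned it 60° anticlockwise with almost no resisting moment and lifted it straight up to about 79 mm above its closed position. A sideways force of 5–6 N showed during the turn and the start of the lift, and disappeared once the cap was free.
- **Final check:** the wrist reads -0.6 N, which matches the 60 g cap, and the side camera's picture shows it in the grip above the bare neck. The scene camera's network did not find the cap, because the gripper hides it from that side.
- **Other things on the bench:** the spray can, tape roll and bolt were measured again and had not moved beyond measuring error. The exception is the spray can's height in the side view, which came out about 54 mm lower than before. Its position in x and y agreed there, so I put that down to the partial view. I did not re-measure the tin, wrench or washer; the arm never came near the tin or washer, and it passed the wrench only high above the bench.

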